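Hang the roller carrier on the gravity rail and send it to the stop

ROBOT

A 7-joint arm with a two-finger parallel gripper is mounted at the origin on the work surface. World frame = base frame: x ahead of the robot, y to its left, z up, the work surface at z = 0. Lengths are in mm, angles in rad, forces in N, time in s.
With the tool pointing down it reaches from about 400 to 875 mm from the base axis. Payload 4.4 kg.
Tool frame: the origin (TCP) lies at the very end of the fingers, on their centre line; the grasp point (between the pads) lies 19 mm behind it; z points along the fingers, x is the direction in which the jaws open and shut, and the axes are right-handed (so a half turn about z gives the same grasp; the last joint's range is limited). The gripper opens to 85 mm and grips with 20 to 120 N. Pads are 22 mm wide; open, the fingers measure 114 mm over their backs; the gripper's body (76 mm by 85 mm) begins 54 mm behind the grasp point. The pads swing forward as they close: fully open they stand 13 mm farther back than shut.
Start: joints at [-1.344, 0.628, 0.038, 1.517, -0.027, 0.996, -0.02], TCP at [187.588, 622.357, 231.313] pointing down, gripper open.
Joint ranges: [-3.06, 3.06], [-0.37, 2.12], [-1.25, 1.32], [0.18, 2.47], [-1.1, 4.24], [0.23, 1.98], [-2.94, 2.94]. Speed limits (rad/s): [2.57, 2.57, 3.14, 3.14, 3.14, 3.14, 3.14].

INTERFACE

Orientations are given as [roll, pitch, yaw] about the fixed x, y, z axes, in that order (R = Rz(yaw) Ry(pitch) Rx(roll)).
In Python, from cell import telemetry, get_image, get_calibration, ctrl gives the robot as it stands. The module is installed in compiled form; this text tells all that it offers.
- The arm moves only by the tool arm_command, never from a script. Its arguments are lists of equal length, an entry for each row: "rot": the turn, a rotation vector about the world's x, y, z in degrees, a list of three; "slide": the shift along the world's x, y, z in mm, a list of three; "gripper": the finger opening in mm, from 0 to 85.4. A call has 1 to 5 rows; each row shifts and turns the pose as measured when the row begins; what a row does not reach is not made up. A row lasts 1/12 s, in which the tool goes at most 41.7 mm and 7.16 degrees, less where a joint would pass 70% of its speed; a pose out of reach is approached as far as the arm can. A call with a gripper value outside its range is refused whole. The fingers move at their own pace and stop on an object; the grip force is fixed at half the most. Time passes only in rows, so rows that do not move let the fingers close. It gives the time, the measured TCP pose, the force and the opening at its end, in the units of the state.
- telemetry.read_state(): the state, without advancing time (a new reading comes with each control period).
- get_image(name): name is "scene" or "top" or "wrist"; returns (picture, depth): 420x560x3 uint8, red, green, blue; 420x560 float32, mm along the optical axis (not along the pixel's ray), 0 where there is no reading.
- get_calibration(name): a dict with "fx", "fy", "cx", "cy" (pixels), "xyz" and "attitude" of the camera in the world. Camera axes: x right, y up, looking along -z (the intrinsics and any distortion apply to the point x, -y, -z); pixel columns grow to the right and rows downward; lengths in mm; the calibration is good to about 2 mm. A picture is of the moment at which its call begins: read the wrist's pose just before it. get_calibration takes no time and is no camera call; for the wrist camera it gives the pose at the moment of the call.
- ctrl.finish_job(): hands the job in, once; it reports no verdict.
The state is a dict: "clock": time; "qpos": joint angles; "qd": joint speeds; "tau": joint torques, N m; "eef_pos": TCP position; "tool_rot": TCP orientation; "force": force on the tool from outside, world axes, zero at the start; "torque": the same for the moment, N m; "width": finger opening in mm.
Only numpy, scipy, OpenCV 4.12 (cv2) and the standard library are available. Lean on these libraries where they do the work, as an engineer would, in place of code of your own. Each camera call takes 0.05 s, during which the arm holds its last target.

TASK

Take the loaded roller carrier by its grip tab and gently hang it with both rollers on the sloped rail, uphill of the sprung flap; feel for the rail, do not drop the carrier or press hard on the rail. Then push it slowly downhill through the flap and take your hand off as soon as it is through, so that it rolls by itself to the rubber stop and rests there, flap shut behind it. Keep the carrier upright and leave everything else on the bench where it is.

Things in the scene. Friction and masses are not known exactly. Their poses are not given: they have to be found in the camera images.
- carrier: Hooked roller carrier, loose, 0.35 to 0.5 kg, standing on the bench. x to its open side, z up; origin under the tray's centre. Black tray 64 (x) x 84 (y) mm, walls 16 mm high. A bare plate 60 mm wide (y) rises from the tray's -x edge (x -33 to -29) to a head plate (x -33 to 23, y +-30, z 128 to 136 mm): a C, open to +x and both y ends. It must hang with this x along the stand's x.
- hang (a point): On the carrier, at x 0, y 0, z 103 mm, carrier axes: bottom of the grooves of two free white rollers (at y -26 and +26 under the head, axes along x, tread radius 9, flange radius 14 mm). Grooves are 8 mm wide, flaring to 15 mm, and centre themselves on the rail. This point lies on the rail's top edge when the carrier hangs. The tray's rim is 87 mm below it.
- tab (a point): Middle of the carrier's upright grip tab (x 0, y 0, z 160 mm in the carrier's frame): 6 mm thick (x), 30 mm wide (y), z 136 to 182 mm, faced with black rubber that does not slip in the fingers. Pinch it across x from above.
- pin (a point): Middle of the carrier's striker pin, 8 mm diameter, upright, z 111 to 128 mm under the head at x 18, y 0 in the carrier's frame; it meets the flap.
- stand: Fixed stand of the sloped rail; origin on the bench under the rail's middle, x from rail to posts, y along the rail to its low end. Base plate x -20 to 90, y +-200, 12 mm thick; posts 20 mm square at x 62, y +-150, tops 30 mm over the nominal rail; clamps there at x 47 to 77. Brackets reach from them to the lower half of the rail. The hook goes over the rail from the -x side.
- run (a point): NOMINAL middle of the rail's top edge, 195 mm over the stand's foot; x as the stand, y downhill along the rail (slope 0.14 rad), z square to the rail. Rail: steel bar on edge, 6 mm thick, 18 mm high, y +-200 mm. It is clamped at an unmeasured height: the true edge lies up to 20 mm above or below this point, same slope. Feel for it. Uphill end block at y -192, 28 mm high.
- flap (a point): Nominal middle of the shut flap's place on the rail, 40 mm uphill of run, at the rail's top edge (axes as the stand; the height is nominal as for run). Uphill of it the rail is free from y -192 to -42 mm; a carrier let go there rolls down and waits with its pin at the flap, hang about 7 mm uphill of this point.
- gate (a joint): Sprung flap: arm 10 mm high, 5 mm thick along x, 10 to 20 mm above the rail edge, from a pivot at x 72 to a tip at x 12 mm. 0 = shut, grows to 1.2 rad swinging downhill. A slow push of 2 to 3 N on the carrier opens it; the pin is clear when hang is some 40 mm past flap (arm near 0.6). It shuts by itself in about 1 s, and the carrier rolls on at about 0.15 m/s.
- stop (a point): Nominal face of the black rubber stop on the rail, 175 mm downhill of run, at the rail's top edge (axes as the stand). A carrier at rest against it has hang about 40 mm uphill of this point.
- spare_tray: bystander: the same black tray, 64 x 84 mm, with a low plain upright plate but no rollers and no grip tab; 79 mm high; origin under its centre
- phone: bystander: white phone with a black screen, 140 x 68 x 8 mm, lying flat; origin under its centre
- driver: bystander: screwdriver lying on the bench, 160 mm long; origin under it
- tape: bystander: roll of tape lying flat, 84 mm across, 20 mm high; origin under its centre
- lens_tray: bystander: shallow pale plastic tray, 150 x 85 x 14 mm; origin under its centre
- tin: bystander: small round metal tin, 52 mm across, 30 mm high; origin under its centre

How it is judged (in metres and radians):
On the way, in this order (a step that is already met when the one before it is completed fails the run):
1. the carrier hangs with its rollers on the rail, uphill of the shut flap (x of hang in the frame of run between -0.004 and 0.004 m and z of hang in the frame of run between -0.024 and 0.024 m and contact force between carrier and stand above 1.5 N and y of hang in the frame of run between -0.17 and -0.03 m and angle between carrier's own z axis and vertical below 0.3 rad and value of joint gate below 0.12 rad), for 0.2 s.
2. the carrier, on the rail, pushes the flap open (x of hang in the frame of run between -0.006 and 0.006 m and z of hang in the frame of run between -0.026 and 0.026 m and y of hang in the frame of run between -0.04 and 0.03 m and value of joint gate above 0.3 rad), for 0.04 s.
3. the carrier rolls on untouched, past the flap (y of hang in the frame of run above 0.06 m and contact force between the fingers and carrier below 0.1 N), for 0.04 s.
At the end, for the whole second after the job is handed in: The carrier hangs by both rollers on the rail (hang point within 4 mm sideways and 24 mm of nominal height, weight on the rail), at rest at the stop (hang point 125 to 145 mm along the rail), tilted under 0.3 rad, untouched, flap shut (below 0.12 rad) (x of hang in the frame of run between -0.004 and 0.004 m and z of hang in the frame of run between -0.024 and 0.024 m and contact force between carrier and stand above 1.5 N and y of hang in the frame of run between 0.125 and 0.145 m and value of joint gate below 0.12 rad and linear speed of carrier below 0.02 m/s and angle between carrier's own z axis and vertical below 0.3 rad and contact force between the fingers and carrier below 0.1 N).
It fails at once if the carrier is pressed or knocked on the rail or its stand with more than 20 N, or the robot bears on the stand, rail or flap with more than 15 N (contact force between carrier and stand above 20 N or contact force between any of the fingers, the arm and stand above 15 N).
It fails at once if the carrier is let go above the rail and falls onto it, or moves at the rail faster than 0.22 m/s (x of hang in the frame of run between -0.008 and 0.008 m and y of hang in the frame of run between -0.18 and 0.18 m and z of hang in the frame of run between -0.03 and 0.03 m and linear speed of carrier above 0.22 m/s).
It fails at once if the hand is still on the carrier well after the flap (more than 60 mm downhill of the rail's middle) (y of hang in the frame of run above 0.06 m and x of hang in the frame of run between -0.02 and 0.02 m and contact force between the fingers and carrier above 0.5 N and contact force between carrier and stand above 0.5 N).
It fails at once if the carrier is tipped more than 0.5 rad (angle between carrier's own z axis and vertical above 0.5 rad).
It fails at once if something else on the bench is moved more than 30 mm (distance of any of spare_tray, phone, driver, tape, lens_tray, tin from where it was at the start of the episode above 0.03 m).
It also fails if it takes over 64 s, if anything falls off the work surface, if the arm or the gripper's body presses on something with over 40 N, if the wrist force passes 120 N, or if a joint passes its speed limit or range.

## Working session

There is one attempt and no reset: what is moved stays moved. The work goes in short steps, Python scripts to look and compute and a tool call to move; the robot and the scene stay as the last step left them, time stands still between calls to the robot, and variables do not carry over. Pictures are saved under pics/ and viewed, and the job is handed in when it is done.

Besides the shell and the picture viewer there is one more tool, called by a JSON object that holds its "fn" and its "kwargs", one argument or row to a line. arm_command: Moves the arm, as the interface text tells. Its arguments: {"type":"object","properties":{"rot":{"type":"array"},"slide":{"type":"array"},"gripper":{"type":"array"}},"required":["rot","slide","gripper"]}

```bash
mkdir -p pics; ls
cat > h.py <<'E'
import numpy as np, cv2
from cell import telemetry, get_image, get_calibration, ctrl
from scipy.spatial.transform import Rotation as R
def snap(name,fn):
    c=get_calibration(name); im,d=get_image(name)
    cv2.imwrite(f'pics/{fn}.png',im[:,:,::-1]); np.savez(f'pics/{fn}.npz',im=im,d=d)
    return im,d,c
E
python3 - <<'E'
from h import *
s=telemetry.read_state(); print(s)
for n in ['scene','top','wrist']:
    im,d,c=snap(n,n+'0'); print(n,c)
    import pickle; pickle.dump(c,open(f'pics/{n}0.pkl','wb'))
E
```

```text
pics
{'clock': 0.0, 'qpos': array([-1.34381203,  0.62932865,  0.03843985,  1.51839363, -0.02701291,
        0.99632456, -0.01999815]), 'qd': array([ 1.41160470e-03,  8.34183841e-04,  1.61997302e-05,  1.57568732e-04,
        3.15562835e-04,  2.51793737e-03, -8.54376790e-04]), 'tau': array([ 5.82205466e-04, -5.63414633e+01,  1.22614995e+00, -1.93449587e+01,
        1.09795562e-02,  1.04409456e-02,  1.99361023e-05]), 'eef_pos': array([187.38389783, 621.72860359, 230.3921971 ]), 'tool_rot': array([3.14157929e+00, 1.93633409e-03, 1.27800797e+00]), 'force': array([ 0.0312584 , -0.42908632,  1.152211  ]), 'torque': array([-0.00481669,  0.03061126, -0.02513471]), 'width': 85.44860225607198}
scene {'fx': 537.2663412857269, 'fy': 537.2663412857269, 'cx': 279.5116190365335, 'cy': 206.57195847802623, 'xyz': array([1162.63926365,  589.76787376, 1526.71204703]), 'attitude': array([ 5.73340323e-01, -1.89692014e-03,  2.34302385e+00])}
top {'fx': 441.06267296495975, 'fy': 441.06267296495975, 'cx': 283.29449676448127, 'cy': 208.61241555848443, 'xyz': array([ 345.86833596,  -13.38092261, 1131.68492655]), 'attitude': array([ 0.18135165, -0.00390957, -1.57225371])}
wrist {'fx': 312.6236657042235, 'fy': 312.6236657042235, 'cx': 282.415160942145, 'cy': 213.80533396237823, 'xyz': array([109.33315936, 646.24444195, 374.50140867]), 'attitude': array([-0.31893614,  0.00240586,  1.27792115])}
```

View pics/scene0.png

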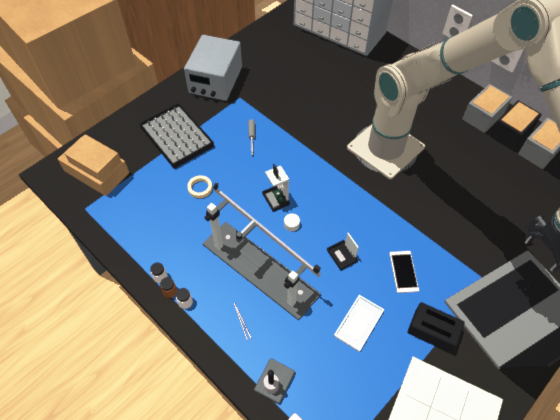

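View pics/top0.png

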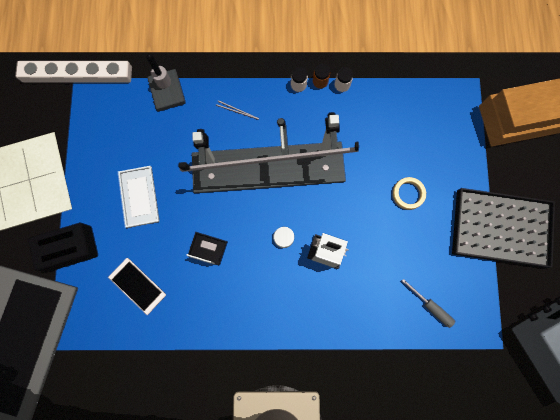

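View pics/wrist0.png

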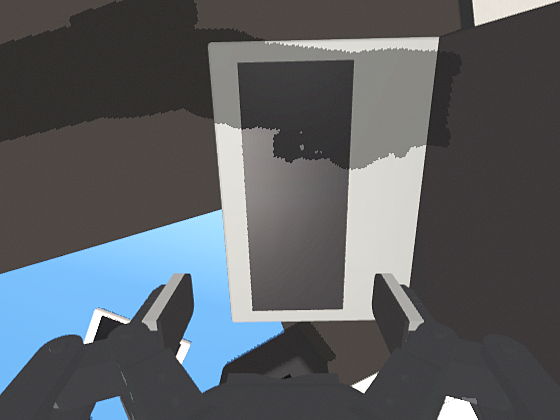

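```bash
cat >> h.py <<'E'
import pickle
def load(fn):
    z=np.load(f'pics/{fn}.npz'); return z['im'],z['d'],pickle.load(open(f'pics/{fn}.pkl','rb'))
def cloud(d,c):
    v,u=np.mgrid[0:420,0:560]
    p=np.stack([(u-c['cx'])/c['fx']*d,-(v-c['cy'])/c['fy']*d,-d],-1)
    w=p@R.from_euler('xyz',c['attitude']).as_matrix().T+c['xyz']
    w[d<=0]=np.nan
    return w
E
python3 - <<'E'
from h import *
np.set_printoptions(precision=1,suppress=True)
im,d,c=load('top0'); w=cloud(d,c)
for n,(u,v) in dict(bench=(250,320),tin=(284,237),head=(335,240),headr=(328,246),spare=(207,245),railL=(200,163),railR=(340,149),railM=(270,157),endL=(183,166),endR=(356,147),clL=(198,138),clR=(333,121),pivot=(282,123),phone=(137,286),tape=(395,193)).items(): print(n,w[v,u])
z=w[...,2]
zi=np.clip(z,-5,250)
big=lambda a,s: cv2.resize(a[90:290,170:370],None,fx=s,fy=s,interpolation=cv2.INTER_NEAREST)
h=(np.nan_to_num(zi)+5)/255*255
cv2.imwrite('pics/hm.png',np.hstack([big(cv2.applyColorMap(h.astype(np.uint8),cv2.COLORMAP_JET),2),big(im[:,:,::-1],2)]))
cv2.imwrite('pics/topzoom.png',cv2.resize(im[215:285,170:370,::-1],None,fx=4,fy=4,interpolation=cv2.INTER_CUBIC))
im2=load('scene0')[0]
cv2.imwrite('pics/sczoom.png',cv2.resize(im2[150:330,190:370,::-1],None,fx=3.3,fy=3.3,interpolation=cv2.INTER_CUBIC))
E
```

```text
bench [271.3  65.2   1.6]
tin [475.7 -19.7  27.7]
head [ 455.9 -134.5  137.1]
headr [ 442.2 -118.2  138.4]
spare [457.4 176.   11.5]
railL [627.6 170.9 168. ]
railR [ 643.7 -139.7  219.7]
railM [631.7  11.7 200.5]
endL [611.6 201.8 199.5]
endR [ 638.3 -169.1  249.6]
clL [674.2 170.3 203.8]
clR [ 696.4 -122.5  247.6]
pivot [698.5 -14.6 230.7]
phone [355.  348.   10.7]
tape [ 590.9 -306.9   18.3]
```

View pics/hm.png

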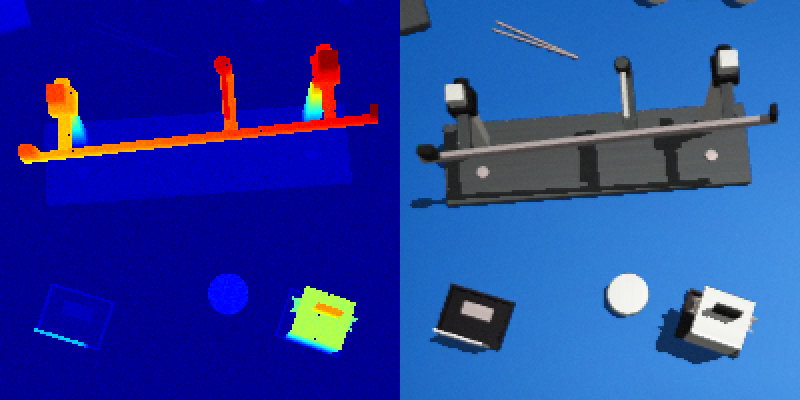

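View pics/topzoom.png

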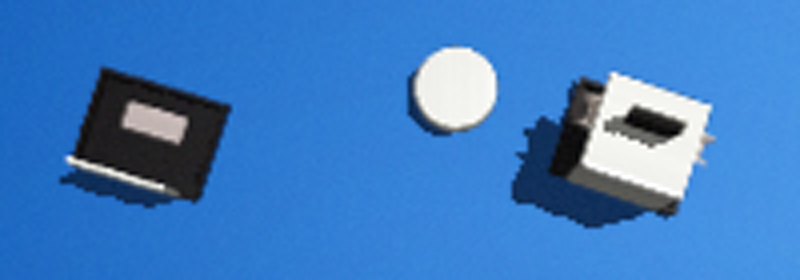

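View pics/sczoom.png

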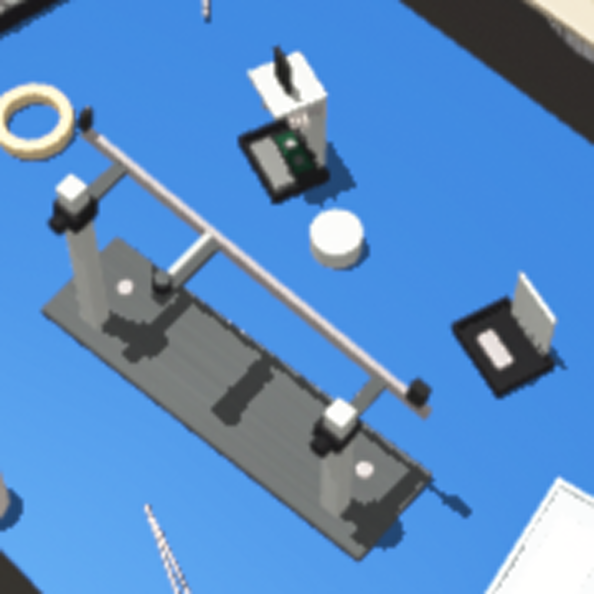

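Run:
```python
from h import *
np.set_printoptions(precision=1,suppress=True)
for n in ['top0','scene0']:
    im,d,c=load(n); w=cloud(d,c); z=w[...,2]; x=w[...,0]; y=w[...,1]
    print('==',n,'bench z',np.nanmedian(z[(abs(x-350)<30)&(abs(y-60)<40)]))
    car=(abs(x-450)<80)&(abs(y+125)<70)
    m=car&(z>133)&(z<142); p=w[m]
    r=cv2.minAreaRect(p[:,:2].astype(np.float32)); print('head',m.sum(),r,np.median(p[:,2]))
    m=car&(z>170)&(z<195); t=w[m]; print('tabtop',m.sum(),t.mean(0), t[:,2].max(), cv2.minAreaRect(t[:,:2].astype(np.float32)))
    # base plate
    m=(x>540)&(x<760)&(abs(y)<240)&(z>9)&(z<17); b=w[m]; 
    r=cv2.minAreaRect(b[:,:2].astype(np.float32)); print('base',m.sum(),r,np.median(b[:,2]))
    print(cv2.boxPoints(r))
    # rail
    m=(x>590)&(x<655)&(y>-165)&(y<190)&(z>160)&(z<235); p=w[m]
    # robust line fit
    k=np.ones(len(p),bool)
    for _ in range(8):
        q=p[k]; mu=q.mean(0); u,s,vt=np.linalg.svd(q-mu); dr=vt[0]*np.sign(vt[0,1])
        e=(p-mu)-np.outer((p-mu)@dr,dr); k=np.linalg.norm(e,axis=1)<6
    print('rail',k.sum(),mu,dr,'yaw',np.arctan2(dr[1],dr[0])-np.pi/2,'slope',np.arcsin(dr[2]),'at y=0',mu-dr*mu[1]/dr[1])
    for nm,(yy) in dict(postLo=(130,200),postHi=(-150,-95)).items():
        m=(x>655)&(x<730)&(y>yy[0])&(y<yy[1])&(z>195); q=w[m]
        if m.sum(): zt=np.percentile(q[:,2],95); q=q[q[:,2]>zt-6]; print(nm,q.mean(0),zt)
    tin=(abs(x-476)<50)&(abs(y+20)<50)&(z>22); print('tin',w[tin].mean(0))
    sp=(abs(x-445)<60)&(abs(y-175)<60)&(z>10); print('spare',w[sp].min(0),w[sp].max(0))
```

```text
== top0 bench z -0.47956491870763784
head 495 ((437.38958740234375, -125.8580322265625), (60.02126693725586, 56.11421585083008), 70.67894744873047) 135.18472844024438
tabtop 46 [ 441.7 -127.5  179.4] 183.77609229318637 ((441.9317321777344, -127.94408416748047), (29.271244049072266, 6.617739200592041), 71.30174255371094)
base 3974 ((664.294921875, 21.973495483398438), (110.32057189941406, 398.5794677734375), 4.3289361000061035) 11.364594645629154
[[ 594.2  216.5]
 [ 624.3 -180.9]
 [ 734.3 -172.6]
 [ 704.3  224.9]]
rail 551 [630.1  10.9 198.8] [-0.1  1.  -0.1] yaw 0.07682680912392792 slope -0.14069988699603858 at y=0 [630.9   0.  200.3]
postLo [679.6 173.4 203.1] 205.93894698217872
postHi [ 702.2 -124.6  245.1] 246.38445830127952
tin [477.1 -18.7  28.9]
spare [409.  125.6  10. ] [490.2 222.   82.7]
== scene0 bench z 1.013418664553683
head 176 ((439.28631591796875, -124.35441589355469), (64.214599609375, 56.81048583984375), 71.53561401367188) 136.70846025292178
tabtop 30 [ 444.3 -124.   179. ] 189.72986000350375 ((443.0882568359375, -125.32672119140625), (33.29277801513672, 6.821645736694336), 71.51091003417969)
base 2630 ((650.677734375, -2.1018829345703125), (469.36480712890625, 217.09974670410156), 89.77389526367188) 12.629293627103948
[[ 541.2 -236.4]
 [ 758.3 -237.2]
 [ 760.2  232.2]
 [ 543.1  233. ]]
rail 314 [631.7  15.7 199.5] [-0.1  1.  -0.1] yaw 0.07512057233699942 slope -0.1374260790391686 at y=0 [632.9   0.  201.7]
postLo [681.2 174.7 205.1] 208.0000111633808
postHi [ 704.9 -124.3  246.6] 248.24500516315237
tin [480.  -15.9  30.2]
spare [408.8 119.3  10. ] [500.9 223.8  86.2]
```

{"fn": "arm_command", "kwargs": {
  "rot": [
    [0, 0, -4.4],
    [0, 0, -4.4],
    [0, 0, -4.4],
    [0, 0, -4.4],
    [0, 0, -4.4]
  ],
  "slide": [
    [19, -33, 10],
    [19, -33, 10],
    [19, -33, 10],
    [19, -33, 10],
    [19, -33, 10]
  ],
  "gripper": [85, 85, 85, 60, 60]
}}

```text
clock: 0.57
eef_pos: [274.7, 456.9, 276.0]
tool_rot: [-3.135, 0.007, 0.895]
force: [0.6, -0.4, 1.3]
width: 63.4
```

{"fn": "arm_command", "kwargs": {
  "rot": [
    [0, 0, -4.4],
    [0, 0, -4.4],
    [0, 0, -4.4],
    [0, 0, -4.4],
    [0, 0, -4.4]
  ],
  "slide": [
    [18, -36, 8],
    [18, -36, 4],
    [18, -36, 0],
    [18, -36, 0],
    [18, -36, 0]
  ],
  "gripper": [60, 60, 60, 60, 60]
}}

```text
clock: 0.98
eef_pos: [366.9, 270.8, 290.5]
tool_rot: [-3.133, 0.002, 0.493]
force: [0.6, 0.3, 0.1]
width: 59.9
```

{"fn": "arm_command", "kwargs": {
  "rot": [
    [0, 0, -4.4],
    [0, 0, -4.4],
    [0, 0, -4.4],
    [0, 0, -4.4],
    [0, 0, -4.4]
  ],
  "slide": [
    [8, -38, 0],
    [8, -38, 0],
    [8, -38, 0],
    [8, -38, 0],
    [8, -38, 0]
  ],
  "gripper": [60, 60, 60, 60, 60]
}}

```text
clock: 1.4
eef_pos: [409.1, 71.3, 291.1]
tool_rot: [-3.132, -0.002, 0.089]
force: [0.9, -0.5, -0.4]
width: 59.7
```

{"fn": "arm_command", "kwargs": {
  "rot": [
    [0, 0, -4.6],
    [0, 0, -4.6],
    [0, 0, -4.6],
    [0, 0, -4.6],
    [0, 0, -4.6]
  ],
  "slide": [
    [7, -38, 0],
    [7, -38, -5],
    [7, -38, -5],
    [7, -38, -5],
    [7, -35, -5]
  ],
  "gripper": [60, 60, 60, 60, 60]
}}

```text
clock: 1.82
eef_pos: [444.3, -125.4, 272.1]
tool_rot: [-3.13, -0.007, -0.332]
force: [0.4, 1.3, -0.1]
width: 60.3
```

{"fn": "arm_command", "kwargs": {
  "rot": [
    [0, 0, 0]
  ],
  "slide": [
    [0, 0, 0]
  ],
  "gripper": [60]
}}

```text
clock: 1.9
eef_pos: [444.4, -133.2, 272.1]
tool_rot: [-3.135, -0.01, -0.345]
force: [0.1, 0.1, 0.2]
width: 60.3
```

Run:
```python
from h import *
np.set_printoptions(precision=3,suppress=True)
s=telemetry.read_state(); print(s['eef_pos'],s['tool_rot'],s['force'])
im,d,c=snap('wrist','wrist1'); pickle.dump(c,open('pics/wrist1.pkl','wb')); print(c)
w=cloud(d,c); x,y,z=w[...,0],w[...,1],w[...,2]
car=(abs(x-442)<70)&(abs(y+127)<70)
m=car&(z>131)&(z<141); p=w[m]; print('head',m.sum(),cv2.minAreaRect(p[:,:2].astype(np.float32)),np.median(p[:,2]))
m=car&(z>174)&(z<192); p=w[m]; print('tab',m.sum(),p.mean(0),cv2.minAreaRect(p[:,:2].astype(np.float32)),np.median(p[:,2]))
```

```text
[ 444.394 -133.164  272.095] [-3.135 -0.01  -0.345] [0.117 0.062 0.168]
{'fx': 312.6236657042235, 'fy': 312.6236657042235, 'cx': 282.415160942145, 'cy': 213.80533396237823, 'xyz': array([469.132, -56.794, 416.682]), 'attitude': array([-0.313, -0.009, -0.345])}
head 3520 ((435.3509521484375, -124.51563262939453), (60.251712799072266, 55.8704719543457), 71.0244140625) 137.37621372003917
tab 289 [ 440.759 -124.36   182.964] ((439.974365234375, -125.84212493896484), (29.540678024291992, 5.598315238952637), 69.99581909179688) 183.2866488418162
```

View pics/wrist1.png

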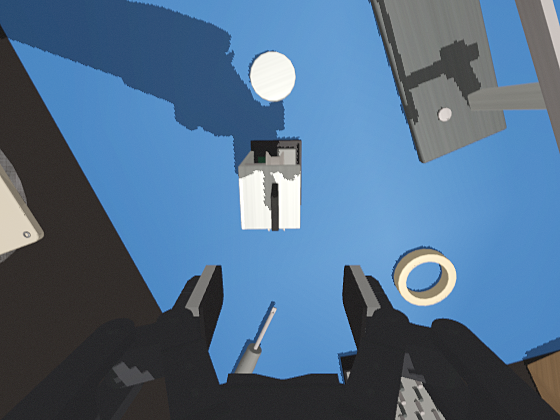

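{"fn": "arm_command", "kwargs": {
  "rot": [
    [-0.16, 0.66, 0.8],
    [0, 0, 0],
    [0, 0, 0],
    [0, 0, 0],
    [0, 0, 0]
  ],
  "slide": [
    [-3, 7, 0],
    [0, 0, -20],
    [0, 0, -25],
    [0, 0, -25],
    [0, 0, 0]
  ],
  "gripper": [50, 50, 50, 50, 50]
}}

```text
clock: 2.37
eef_pos: [440.9, -114.6, 200.7]
tool_rot: [-3.134, 0.004, -0.312]
force: [-0.5, 0.6, -0.4]
width: 50.2
```

Run:
```python
from h import *
np.set_printoptions(precision=3,suppress=True)
s=telemetry.read_state(); print(s['eef_pos'],s['tool_rot'],s['force'])
im,d,c=snap('wrist','wrist2'); pickle.dump(c,open('pics/wrist2.pkl','wb'))
w=cloud(d,c); x,y,z=w[...,0],w[...,1],w[...,2]
car=(abs(x-442)<70)&(abs(y+127)<70)
m=car&(z>131)&(z<141); p=w[m]; print('head',m.sum(),cv2.minAreaRect(p[:,:2].astype(np.float32)),np.median(p[:,2]))
m=car&(z>174)&(z<192); p=w[m]; print('tab',m.sum(),p.mean(0),cv2.minAreaRect(p[:,:2].astype(np.float32)),np.median(p[:,2]))
```

```text
[ 440.902 -114.591  200.725] [-3.134  0.004 -0.312] [-0.498  0.595 -0.427]
head 5472 ((435.5115966796875, -124.47377014160156), (60.67060470581055, 56.1295280456543), 71.26102447509766) 137.37350525704807
tab 540 [ 440.869 -123.928  182.611] ((440.2083435058594, -126.02461242675781), (30.64497947692871, 6.001637935638428), 70.94139862060547) 183.1808924941079
```

View pics/wrist2.png

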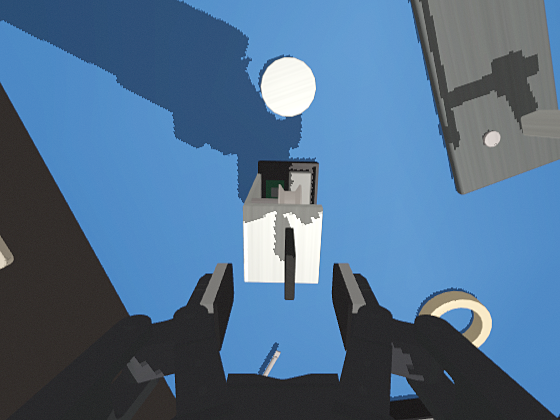

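{"fn": "arm_command", "kwargs": {
  "rot": [
    [-0.4, 0, -1.1],
    [0, 0, 0],
    [0, 0, 0],
    [0, 0, 0],
    [0, 0, 0]
  ],
  "slide": [
    [0.5, -11, 0],
    [0, 0, 0],
    [0, 0, -20],
    [0, 0, -20],
    [0, 0, 0]
  ],
  "gripper": [50, 50, 50, 40, 40]
}}

```text
clock: 2.83
eef_pos: [447.8, -124.9, 168.1]
tool_rot: [-3.138, -0.012, -0.326]
force: [-1.3, 0.4, 0.3]
width: 40.1
```

{"fn": "arm_command", "kwargs": {
  "rot": [
    [0, 0, 0],
    [0, 0, 0]
  ],
  "slide": [
    [0, 0, 0],
    [0, 0, 0]
  ],
  "gripper": [40, 40]
}}

```text
clock: 3.0
eef_pos: [448.9, -125.3, 170.2]
tool_rot: [-3.138, -0.014, -0.326]
force: [0.3, 0.5, 0.0]
width: 40.0
```

{"fn": "arm_command", "kwargs": {
  "rot": [
    [0.07, 0.8, -0.3],
    [0, 0, 0],
    [0, 0, 0],
    [0, 0, 0],
    [0, 0, 0]
  ],
  "slide": [
    [-7.5, -0.7, 0],
    [0, 0, 0],
    [0, 0, -13],
    [0, 0, -13],
    [0, 0, 0]
  ],
  "gripper": [40, 40, 40, 40, 40]
}}

```text
clock: 3.42
eef_pos: [443.9, -127.0, 148.9]
tool_rot: [-3.14, -0.009, -0.331]
force: [-0.0, 0.3, -0.1]
width: 40.2
```

{"fn": "arm_command", "kwargs": {
  "rot": [
    [0, 0, 0],
    [0, 0, 0]
  ],
  "slide": [
    [0, 0, 0],
    [0, 0, 0]
  ],
  "gripper": [40, 40]
}}

```text
clock: 3.58
eef_pos: [444.1, -127.2, 150.0]
tool_rot: [-3.14, -0.01, -0.332]
force: [0.6, -0.5, -0.1]
width: 40.1
```

{"fn": "arm_command", "kwargs": {
  "rot": [
    [0.2, 0.6, 0],
    [0, 0, 0],
    [0, 0, 0]
  ],
  "slide": [
    [-3, 1, -5.5],
    [0, 0, 0],
    [0, 0, 0]
  ],
  "gripper": [40, 40, 40]
}}

```text
clock: 3.83
eef_pos: [441.8, -126.5, 145.7]
tool_rot: [-3.139, -0.001, -0.332]
force: [0.1, -1.0, 0.4]
width: 40.0
```

Pose fits the tab; close.

{"fn": "arm_command", "kwargs": {
  "rot": [
    [0, 0, 0],
    [0, 0, 0],
    [0, 0, 0],
    [0, 0, 0],
    [0, 0, 0]
  ],
  "slide": [
    [0, 0, -1],
    [0, 0, 0],
    [0, 0, 0],
    [0, 0, 0],
    [0, 0, 0]
  ],
  "gripper": [0, 0, 0, 0, 0]
}}

```text
clock: 4.25
eef_pos: [441.8, -126.4, 144.9]
tool_rot: [-3.139, -0.001, -0.331]
force: [-0.2, -0.3, -1.2]
width: 5.2
```

{"fn": "arm_command", "kwargs": {
  "rot": [
    [0, 0, 0],
    [0, 0, 0],
    [0, 0, 0]
  ],
  "slide": [
    [0, 0, 0],
    [0, 0, 0],
    [0, 0, 0]
  ],
  "gripper": [0, 0, 0]
}}

```text
clock: 4.5
eef_pos: [441.8, -126.4, 144.9]
tool_rot: [-3.139, -0.0, -0.331]
force: [-0.3, -0.5, 0.6]
width: 5.3
```

Run:
```python
from h import *
np.set_printoptions(precision=3,suppress=True)
s=telemetry.read_state(); print(s['eef_pos'],s['tool_rot'],s['force'],s['width'])
im,d,c=snap('wrist','wrist3')
```

```text
[ 441.783 -126.376  144.943] [-3.139 -0.    -0.331] [-0.277 -0.547  0.566] 5.262403544625777
```

View pics/wrist3.png

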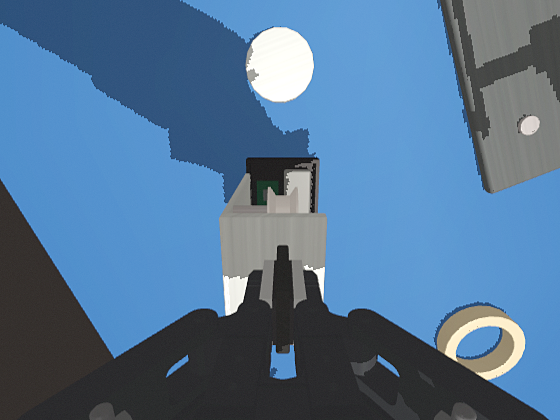

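{"fn": "arm_command", "kwargs": {
  "rot": [
    [0, 0, 0],
    [0, 0, 0],
    [0, 0, 0],
    [0, 0, 0],
    [0, 0, 0]
  ],
  "slide": [
    [0, 0, 5],
    [0, 0, 15],
    [0, 0, 20],
    [0, 0, 20],
    [0, 0, 20]
  ],
  "gripper": [0, 0, 0, 0, 0]
}}

```text
clock: 4.97
eef_pos: [435.9, -124.7, 223.5]
tool_rot: [3.141, 0.015, -0.333]
force: [-0.1, 0.0, -2.7]
width: 5.2
```

{"fn": "arm_command", "kwargs": {
  "rot": [
    [0, 0, 2],
    [0, 0, 4],
    [0, 0, 4],
    [0, 0, 4],
    [0, 0, 4]
  ],
  "slide": [
    [10, 3, 15],
    [18, 6, 12],
    [18, 6, 10],
    [18, 6, 10],
    [18, 6, 5]
  ],
  "gripper": [0, 0, 0, 0, 0]
}}

```text
clock: 5.38
eef_pos: [513.9, -98.3, 281.1]
tool_rot: [3.14, 0.019, -0.013]
force: [0.7, -0.3, -3.3]
width: 5.1
```

{"fn": "arm_command", "kwargs": {
  "rot": [
    [0, 0, 3],
    [0, 0, 2],
    [0, 0, 0],
    [0, 0, 0]
  ],
  "slide": [
    [15, 5, 4],
    [10, 3, 0],
    [0, 0, 0],
    [0, 0, 0]
  ],
  "gripper": [0, 0, 0, 0]
}}

```text
clock: 5.72
eef_pos: [542.4, -87.2, 285.7]
tool_rot: [3.14, 0.018, 0.085]
force: [-1.5, -0.1, -3.6]
width: 5.7
```

{"fn": "arm_command", "kwargs": {
  "rot": [
    [-4, -1.2, -0.5],
    [-4, -0.4, 0],
    [0, 0, 0],
    [0, 0, 0]
  ],
  "slide": [
    [8, 3, 0],
    [8, 3, 0],
    [0, 0, 0],
    [0, 0, 0]
  ],
  "gripper": [0, 0, 0, 0]
}}

```text
clock: 6.05
eef_pos: [552.6, -84.7, 284.2]
tool_rot: [2.995, 0.008, 0.063]
force: [-0.9, 0.5, -4.2]
width: 5.3
```

```bash
cat >> h.py <<'E'
O=np.array([629.8,19.4,195.]); YAW=0.0762
Rst=R.from_euler('z',YAW); Rrun=Rst*R.from_euler('x',-0.14)
def where():
    s=telemetry.read_state(); T=R.from_euler('xyz',s['tool_rot'])
    hang=s['eef_pos']+T.apply([0,0,41.9])
    run=Rrun.inv().apply(hang-O)
    # desired tool orientation: run frame * Rx(pi)
    D=Rrun*R.from_euler('x',np.pi)
    err=(D*T.inv()).as_rotvec(degrees=True)
    np.set_printoptions(precision=2,suppress=True)
    print('t',round(s['clock'],2),'tcp',s['eef_pos'],'hang_run',run,'roterr',err,'F_run',Rrun.inv().apply(s['force']),'Fw',s['force'],'w',round(s['width'],1))
    return s
E
python3 - <<'E'
from h import *
where()
for n in ['top','wrist']:
    im,d,c=snap(n,n+'4'); pickle.dump(c,open(f'pics/{n}4.pkl','wb'))
E
```

```text
t 6.05 tcp [552.61 -84.71 284.18] hang_run [ -85.28 -109.68   32.74] roterr [ 0.4  -0.4   0.75] F_run [-0.84  1.19 -4.06] Fw [-0.88  0.54 -4.19] w 5.3
```

View pics/wrist4.png

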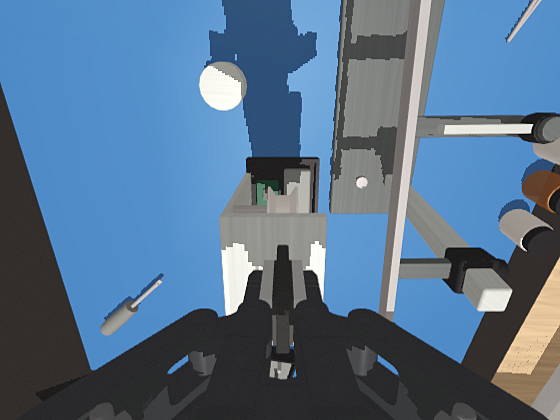

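Run:
```python
from h import *
np.set_printoptions(precision=2,suppress=True)
s=where()
T=R.from_euler('xyz',s['tool_rot'])
for n in ['wrist4','top4']:
    im,d,c=load(n); w=cloud(d,c); r=Rrun.inv().apply((w-O).reshape(-1,3)).reshape(w.shape)
    # rail
    m=(abs(r[...,0])<20)&(abs(r[...,1]+60)<110)&(abs(r[...,2])<12); p=r[m]
    if n=='wrist4': m&=np.arange(560)[None,:]>380; p=r[m]
    p=p[(abs(p[:,1]+40)>12)]
    for a,b in [(-170,-120),(-120,-90),(-90,-60),(-30,40)]:
        q=p[(p[:,1]>a)&(p[:,1]<b)]
        if len(q)>5: 
            zt=np.percentile(q[:,2],80); q2=q[q[:,2]>zt-5]; print(n,'rail',a,len(q),'x',np.median(q2[:,0]),np.percentile(q2[:,0],[5,95]),'z med',np.median(q2[:,2]),zt)
    # head in tool frame
    t=T.inv().apply((w-s['eef_pos']).reshape(-1,3)).reshape(w.shape)
    m=(abs(t[...,0])<50)&(abs(t[...,1])<50)&(t[...,2]>3)&(t[...,2]<15); q=t[m]
    print('head tool',m.sum(),q.min(0),q.max(0),np.median(q[:,2]),cv2.minAreaRect(q[:,:2].astype(np.float32)))
```

```text
t 6.15 tcp [552.99 -84.83 284.29] hang_run [ -84.88 -109.8    32.83] roterr [ 0.34 -0.35  0.79] F_run [-0.12  0.7  -3.54] Fw [-0.14  0.19 -3.6 ] w 5.4
wrist4 rail -170 1292 x -2.6032811658863477 [-4.92  0.9 ] z med 5.486449568722177 5.622630294212347
wrist4 rail -120 648 x -2.4856164867811668 [-4.9   1.03] z med 5.54901644632587 5.894978708906693
wrist4 rail -90 728 x -2.5000807101652063 [-4.82  1.  ] z med 5.4562814072686265 5.831147892171908
wrist4 rail -30 2145 x -2.4463880925411052 [-4.82  1.04] z med 5.422564004588114 5.819999563740587
head tool 6491 [-34.4  -31.05   3.13] [21.92 28.63 14.9 ] 7.711326389724281 ((-6.262956619262695, -1.2536602020263672), (59.59727478027344, 56.23703384399414), 89.82117462158203)
top4 rail -170 78 x -0.5258552418522475 [-2.98  2.67] z med 3.2697723401367846 3.444173961666493
head tool 242 [-33.06 -26.6    4.88] [15.13 31.06 14.68] 10.285352852570004 ((-8.978626251220703, 2.2308120727539062), (57.98112869262695, 47.842472076416016), 89.60135650634766)
```

{"fn": "arm_command", "kwargs": {
  "rot": [
    [0.3, -0.3, 0.8],
    [0, 0, 0],
    [0, 0, 0],
    [0, 0, 0],
    [0, 0, 0]
  ],
  "slide": [
    [14, 3, -3],
    [15, 3, -3],
    [15, 3, -3],
    [8, 1, -2],
    [0, 0, 0]
  ],
  "gripper": [0, 0, 0, 0, 0]
}}

```text
clock: 6.57
eef_pos: [606.6, -79.4, 273.2]
tool_rot: [3.007, -0.001, 0.069]
force: [0.8, 0.3, -4.1]
width: 5.4
```

Run:
```python
from h import *
where()
```

```text
t 6.57 tcp [606.59 -79.42 273.19] hang_run [ -30.67 -106.51   22.02] roterr [-0.31  0.02  0.4 ] F_run [ 0.86  0.76 -4.06] Fw [ 0.84  0.26 -4.12] w 5.4
```

{"fn": "arm_command", "kwargs": {
  "rot": [
    [-0.3, 0, 0.4],
    [0, 0, 0],
    [0, 0, 0],
    [0, 0, 0],
    [0, 0, 0]
  ],
  "slide": [
    [9, 1, 0],
    [9, 1, 0],
    [8, 1, 0],
    [0, 0, 0],
    [0, 0, 0]
  ],
  "gripper": [0, 0, 0, 0, 0]
}}

```text
clock: 6.98
eef_pos: [632.2, -80.0, 272.5]
tool_rot: [3.003, 0.003, 0.071]
force: [-0.3, -0.4, -4.1]
width: 5.5
```

Run:
```python
from h import *
where()
```

```text
t 6.98 tcp [632.19 -79.97 272.51] hang_run [  -5.35 -109.05   21.  ] roterr [-0.06 -0.19  0.3 ] F_run [-0.3   0.18 -4.07] Fw [-0.27 -0.42 -4.06] w 5.5
```

{"fn": "arm_command", "kwargs": {
  "rot": [
    [0, -0.2, 0.3],
    [0, 0, 0],
    [0, 0, 0],
    [0, 0, 0]
  ],
  "slide": [
    [5, 3, 0],
    [0, 2, -2],
    [0, 0, -3],
    [0, 0, 0]
  ],
  "gripper": [0, 0, 0, 0]
}}

```text
clock: 7.32
eef_pos: [636.5, -74.7, 267.3]
tool_rot: [3.004, 0.0, 0.076]
force: [0.1, 0.2, -4.1]
width: 5.0
```

Run:
```python
from h import *
where()
im,d,c=snap('wrist','wrist5'); pickle.dump(c,open('pics/wrist5.pkl','wb'))
```

```text
t 7.32 tcp [636.46 -74.68 267.27] hang_run [  -0.54 -103.4    16.5 ] roterr [-0.11 -0.03  0.02] F_run [ 0.14  0.77 -4.05] Fw [ 0.13  0.21 -4.11] w 5.0
```

View pics/wrist5.png

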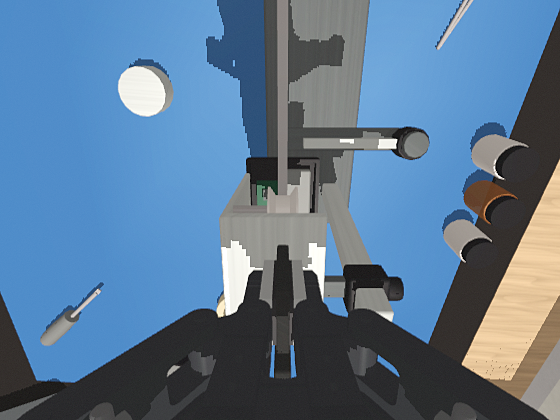

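Run:
```python
from h import *
im,d,c=load('wrist5')
cv2.imwrite('pics/w5z.png',cv2.resize(im[120:225,210:340,::-1],None,fx=5.5,fy=5.5,interpolation=cv2.INTER_CUBIC))
```

```text
(no output)
```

View pics/w5z.png

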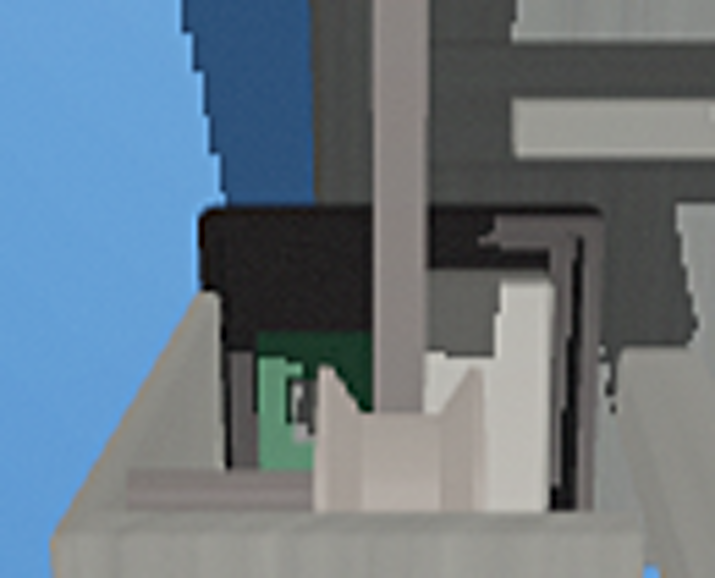

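{"fn": "arm_command", "kwargs": {
  "rot": [
    [0, 0, 0],
    [0, 0, 0],
    [0, 0, 0],
    [0, 0, 0]
  ],
  "slide": [
    [0, 0, -3],
    [0, 0, -3],
    [0, 0, -1],
    [0, 0, 0]
  ],
  "gripper": [0, 0, 0, 0]
}}

```text
clock: 7.7
eef_pos: [635.9, -74.6, 259.9]
tool_rot: [3.004, 0.001, 0.076]
force: [0.3, 0.4, -4.6]
width: 5.4
```

Run:
```python
from h import *
where()
```

```text
t 7.7 tcp [635.89 -74.6  259.88] hang_run [  -1.11 -102.24    9.2 ] roterr [-0.11 -0.05  0.02] F_run [ 0.37  1.   -4.51] Fw [ 0.34  0.39 -4.6 ] w 5.4
```

{"fn": "arm_command", "kwargs": {
  "rot": [
    [0, 0, 0],
    [0, 0, 0],
    [0, 0, 0]
  ],
  "slide": [
    [0.6, 0, -1.5],
    [0, 0, -1.5],
    [0, 0, 0]
  ],
  "gripper": [0, 0, 0]
}}

```text
clock: 7.95
eef_pos: [636.5, -74.7, 256.5]
tool_rot: [3.004, 0.001, 0.076]
force: [-0.3, 0.4, -4.3]
width: 5.3
```

Run:
```python
from h import *
where()
```

```text
t 7.95 tcp [636.48 -74.72 256.5 ] hang_run [  -0.54 -101.93    5.83] roterr [-0.11 -0.05  0.03] F_run [-0.27  1.04 -4.15] Fw [-0.3   0.43 -4.26] w 5.3
```

{"fn": "arm_command", "kwargs": {
  "rot": [
    [0, 0, 0],
    [0, 0, 0]
  ],
  "slide": [
    [0, 0, -0.8],
    [0, 0, 0]
  ],
  "gripper": [0, 0]
}}

```text
clock: 8.12
eef_pos: [636.5, -74.8, 255.6]
tool_rot: [3.004, 0.001, 0.076]
force: [0.4, 0.6, -4.4]
width: 5.6
```

{"fn": "arm_command", "kwargs": {
  "rot": [
    [0, 0, 0],
    [0, 0, 0]
  ],
  "slide": [
    [0, 0, -0.6],
    [0, 0, 0]
  ],
  "gripper": [0, 0]
}}

```text
clock: 8.28
eef_pos: [636.7, -74.8, 255.1]
tool_rot: [3.003, 0.0, 0.076]
force: [0.1, 0.4, -3.9]
width: 5.0
```

{"fn": "arm_command", "kwargs": {
  "rot": [
    [0, 0, 0],
    [0, 0, 0]
  ],
  "slide": [
    [0, 0, -0.6],
    [0, 0, 0]
  ],
  "gripper": [0, 0]
}}

```text
clock: 8.45
eef_pos: [636.9, -74.9, 255.1]
tool_rot: [3.003, -0.0, 0.076]
force: [0.6, -0.0, -4.5]
width: 5.3
```

{"fn": "arm_command", "kwargs": {
  "rot": [
    [0, 0, 0],
    [0, 0, 0]
  ],
  "slide": [
    [0, 0, -0.6],
    [0, 0, 0]
  ],
  "gripper": [0, 0]
}}

```text
clock: 8.62
eef_pos: [637.0, -75.0, 255.1]
tool_rot: [3.003, -0.001, 0.076]
force: [0.0, -0.5, -2.5]
width: 5.3
```

{"fn": "arm_command", "kwargs": {
  "rot": [
    [0, 0, 0],
    [0, 0, 0]
  ],
  "slide": [
    [0, 0, -0.8],
    [0, 0, -0.8]
  ],
  "gripper": [0, 0]
}}

```text
clock: 8.78
eef_pos: [637.1, -75.0, 254.8]
tool_rot: [3.003, -0.002, 0.076]
force: [-3.4, 1.8, 5.8]
width: 5.6
```

Run:
```python
from h import *
where()
```

```text
t 8.78 tcp [637.11 -75.04 254.84] hang_run [   0.17 -102.06    4.13] roterr [-0.11  0.09  0.03] F_run [-3.3   1.23  6.05] Fw [-3.45  1.81  5.82] w 5.6
```

{"fn": "arm_command", "kwargs": {
  "rot": [
    [0, 0, 0],
    [0, 0, 0]
  ],
  "slide": [
    [-0.6, 0, -0.2],
    [0, 0, -0.3]
  ],
  "gripper": [0, 0]
}}

```text
clock: 8.95
eef_pos: [637.0, -75.0, 254.9]
tool_rot: [3.003, -0.003, 0.076]
force: [-1.8, 1.7, 2.2]
width: 5.2
```

Run:
```python
from h import *
where()
```

```text
t 8.95 tcp [636.96 -74.99 254.9 ] hang_run [   0.09 -102.01    4.21] roterr [-0.12  0.19  0.02] F_run [-1.67  1.55  2.4 ] Fw [-1.8   1.74  2.16] w 5.2
```

{"fn": "arm_command", "kwargs": {
  "rot": [
    [-0.1, 0.2, 0],
    [0, 0, 0],
    [0, 0, 0]
  ],
  "slide": [
    [-0.8, 0, -0.3],
    [-0.2, 0, -0.3],
    [0, 0, -0.3]
  ],
  "gripper": [0, 0, 0]
}}

```text
clock: 9.2
eef_pos: [637.0, -75.0, 254.9]
tool_rot: [3.001, -0.002, 0.076]
force: [-1.5, 1.5, 3.1]
width: 5.5
```

Run:
```python
from h import *
where()
```

```text
t 9.2 tcp [637.   -74.97 254.88] hang_run [   0.09 -102.07    4.19] roterr [-0.    0.14 -0.  ] F_run [-1.37  1.17  3.34] Fw [-1.49  1.52  3.14] w 5.5
```

{"fn": "arm_command", "kwargs": {
  "rot": [
    [0, 0.1, 0],
    [0, 0, 0],
    [0, 0, 0],
    [0, 0, 0],
    [0, 0, 0]
  ],
  "slide": [
    [-0.5, 3, -0.5],
    [-0.3, 3, -0.5],
    [-0.3, 3, -0.5],
    [-0.3, 3, -0.5],
    [-0.3, 3, -0.5]
  ],
  "gripper": [0, 0, 0, 0, 0]
}}

```text
clock: 9.62
eef_pos: [635.8, -60.3, 252.8]
tool_rot: [3.0, -0.002, 0.075]
force: [0.0, 0.2, 3.1]
width: 4.8
```

Run:
```python
from h import *
where()
```

```text
t 9.62 tcp [635.82 -60.27 252.83] hang_run [  0.02 -87.26   4.21] roterr [0.09 0.14 0.06] F_run [ 0.02 -0.24  3.08] Fw [0.   0.19 3.08] w 4.8
```

{"fn": "arm_command", "kwargs": {
  "rot": [
    [0.1, 0.1, 0],
    [0, 0, 0],
    [0, 0, 0],
    [0, 0, 0],
    [0, 0, 0]
  ],
  "slide": [
    [-0.3, 4, -0.6],
    [-0.3, 4, -0.6],
    [-0.3, 4, -0.6],
    [-0.3, 4, -0.6],
    [-0.3, 4, -0.6]
  ],
  "gripper": [0, 0, 0, 0, 0]
}}

```text
clock: 10.03
eef_pos: [634.2, -38.2, 249.7]
tool_rot: [3.001, -0.001, 0.075]
force: [-0.5, 1.0, 3.1]
width: 5.3
```

Run:
```python
from h import *
where()
```

```text
t 10.03 tcp [634.23 -38.18 249.7 ] hang_run [  0.07 -64.83   4.21] roterr [0.01 0.05 0.05] F_run [-0.38  0.55  3.17] Fw [-0.46  0.96  3.07] w 5.3
```

{"fn": "arm_command", "kwargs": {
  "rot": [
    [0, 0, 0],
    [0, 0, 0],
    [0, 0, 0],
    [0, 0, 0],
    [0, 0, 0]
  ],
  "slide": [
    [-0.3, 4, -0.6],
    [-0.3, 4, -0.6],
    [-0.3, 4, -0.6],
    [-0.3, 4, -0.6],
    [-0.3, 4, -0.6]
  ],
  "gripper": [0, 0, 0, 0, 0]
}}

```text
clock: 10.45
eef_pos: [632.6, -16.2, 246.6]
tool_rot: [3.001, -0.001, 0.076]
force: [-1.4, -1.6, 2.6]
width: 5.5
```

Run:
```python
from h import *
where()
```

```text
t 10.45 tcp [632.58 -16.22 246.61] hang_run [  0.1  -42.62   4.22] roterr [0.05 0.06 0.04] F_run [-1.55 -1.85  2.32] Fw [-1.43 -1.62  2.56] w 5.5
```

{"fn": "arm_command", "kwargs": {
  "rot": [
    [0, 0, 0],
    [0, 0, 0],
    [0, 0, 0],
    [0, 0, 0],
    [0, 0, 0]
  ],
  "slide": [
    [-0.4, 4, -0.6],
    [-0.4, 4, -0.6],
    [-0.4, 4, -0.6],
    [-0.4, 4, -0.6],
    [-0.4, 4, -0.6]
  ],
  "gripper": [0, 0, 0, 0, 0]
}}

```text
clock: 10.87
eef_pos: [631.1, 2.1, 244.1]
tool_rot: [2.996, -0.003, 0.073]
force: [-0.1, -3.2, 3.1]
width: 5.4
```

Run:
```python
from h import *
where()
im,d,c=snap('wrist','wrist6')
```

```text
t 10.87 tcp [631.1    2.08 244.1 ] hang_run [  0.08 -24.29   4.3 ] roterr [0.32 0.19 0.19] F_run [-0.38 -3.54  2.64] Fw [-0.14 -3.16  3.11] w 5.4
```

View pics/wrist6.png

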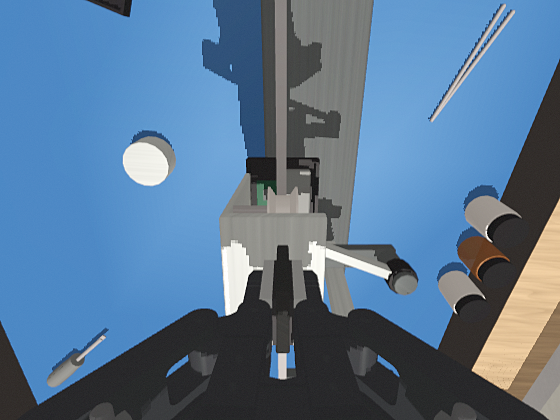

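{"fn": "arm_command", "kwargs": {
  "rot": [
    [0.3, 0.2, 0.2],
    [0.1, 0, 0],
    [0.1, 0, 0],
    [0.1, 0, 0]
  ],
  "slide": [
    [-0.4, 4.3, -0.6],
    [-0.4, 4.3, -0.6],
    [-0.4, 4.3, -0.6],
    [-0.4, 4.3, -0.6]
  ],
  "gripper": [0, 0, 0, 0]
}}

```text
clock: 11.25
eef_pos: [629.7, 20.6, 241.4]
tool_rot: [3.007, -0.001, 0.077]
force: [0.5, -1.4, 2.5]
width: 5.4
```

Run:
```python
from h import *
where()
```

```text
t 11.25 tcp [629.75  20.64 241.38] hang_run [ 0.07 -5.03  4.2 ] roterr [-0.3   0.02 -0.02] F_run [ 0.39 -1.76  2.29] Fw [ 0.5  -1.38  2.52] w 5.4
```

{"fn": "arm_command", "kwargs": {
  "rot": [
    [-0.2, 0, 0],
    [0, 0, 0],
    [0, 0, 0]
  ],
  "slide": [
    [-0.4, 4.3, -0.6],
    [-0.4, 4.3, -0.6],
    [-0.3, 3.5, -0.5]
  ],
  "gripper": [0, 0, 0]
}}

```text
clock: 11.5
eef_pos: [628.5, 37.2, 239.0]
tool_rot: [3.007, -0.0, 0.078]
force: [0.5, 0.7, 1.9]
width: 5.0
```

Run:
```python
from h import *
where()
im,d,c=snap('wrist','wrist7')
```

```text
t 11.5 tcp [628.48  37.22 239.04] hang_run [ 0.07 11.78  4.21] roterr [-0.32 -0.   -0.13] F_run [0.57 0.36 2.01] Fw [0.52 0.68 1.94] w 5.0
```

View pics/wrist7.png

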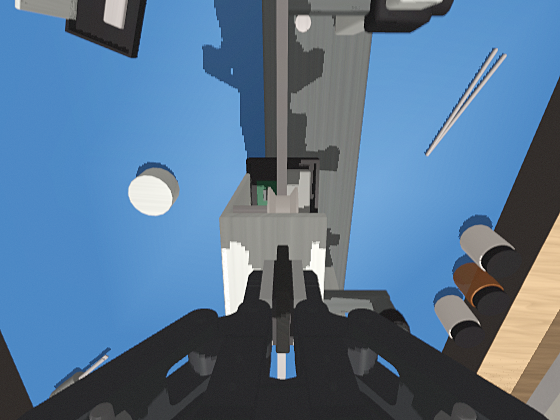

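{"fn": "arm_command", "kwargs": {
  "rot": [
    [0, 0, 0],
    [0, 0, 0],
    [0, 0, 0],
    [0, 0, 0]
  ],
  "slide": [
    [0, 0, -0.1],
    [0, 0, 0],
    [0, 0, 0],
    [0, 0, 0]
  ],
  "gripper": [40, 40, 40, 40]
}}

```text
clock: 11.88
eef_pos: [627.0, 41.0, 237.0]
tool_rot: [3.01, 0.004, 0.082]
force: [1.7, -0.6, 0.3]
width: 40.1
```

Run:
```python
from h import *
where()
im,d,c=snap('wrist','wrist8')
```

```text
t 11.88 tcp [626.98  40.96 237.05] hang_run [-1.29 15.97  2.77] roterr [-0.45 -0.24 -0.35] F_run [ 1.68 -0.75  0.21] Fw [ 1.73 -0.58  0.31] w 40.1
```

View pics/wrist8.png

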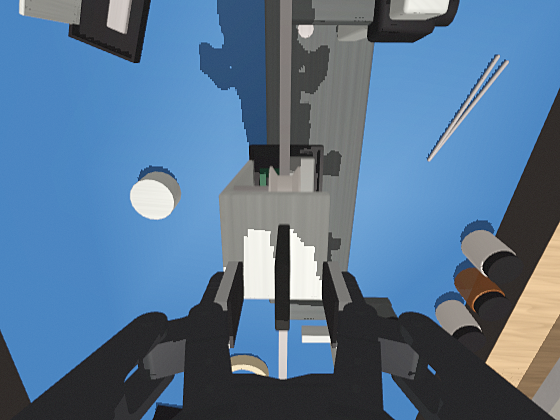

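{"fn": "arm_command", "kwargs": {
  "rot": [
    [0, 0, 0],
    [0, 0, 0],
    [0, 0, 0],
    [0, 0, 0],
    [0, 0, 0]
  ],
  "slide": [
    [0, 0, 4],
    [0, 0, 10],
    [0, 0, 15],
    [0, 0, 15],
    [0, 0, 15]
  ],
  "gripper": [40, 40, 40, 40, 40]
}}

```text
clock: 12.35
eef_pos: [624.4, 39.5, 296.8]
tool_rot: [3.009, 0.011, 0.08]
force: [0.1, -0.4, -0.0]
width: 40.1
```

Run:
```python
from h import *
where()
im,d,c=snap('wrist','wrist9')
im,d,c=snap('scene','scene9'); cv2.imwrite('pics/sc9z.png',cv2.resize(im[150:330,190:370,::-1],None,fx=3.3,fy=3.3))
```

```text
t 12.35 tcp [624.37  39.46 296.76] hang_run [-4.33  6.31 61.71] roterr [-0.35 -0.67 -0.2 ] F_run [ 0.11 -0.4  -0.08] Fw [ 0.14 -0.4  -0.02] w 40.1
```

View pics/wrist9.png

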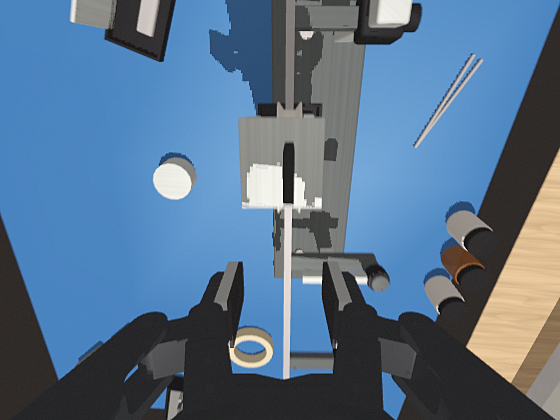

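View pics/sc9z.png

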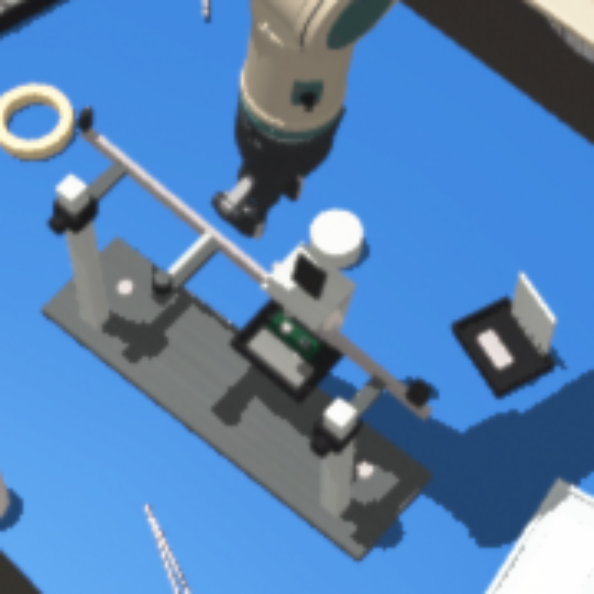

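Released cleanly: the carrier is free and rolling downhill, the flap is already shut. Wait for it to settle.

{"fn": "arm_command", "kwargs": {
  "rot": [
    [0, 0, 0],
    [0, 0, 0],
    [0, 0, 0],
    [0, 0, 0],
    [0, 0, 0]
  ],
  "slide": [
    [0, 0, 10],
    [0, 0, 10],
    [0, 0, 0],
    [0, 0, 0],
    [0, 0, 0]
  ],
  "gripper": [40, 40, 40, 40, 40]
}}

```text
clock: 12.87
eef_pos: [625.9, 38.7, 321.3]
tool_rot: [3.009, 0.005, 0.079]
force: [0.2, -0.2, -0.1]
width: 39.6
```

{"fn": "arm_command", "kwargs": {
  "rot": [
    [0, 0, 0],
    [0, 0, 0],
    [0, 0, 0],
    [0, 0, 0],
    [0, 0, 0]
  ],
  "slide": [
    [0, 0, 0],
    [0, 0, 0],
    [0, 0, 0],
    [0, 0, 0],
    [0, 0, 0]
  ],
  "gripper": [40, 40, 40, 40, 40]
}}

```text
clock: 13.28
eef_pos: [624.8, 38.9, 319.1]
tool_rot: [3.009, 0.009, 0.079]
force: [0.5, 0.2, -0.6]
width: 40.0
```

{"fn": "arm_command", "kwargs": {
  "rot": [
    [0, 0, 0],
    [0, 0, 0],
    [0, 0, 0],
    [0, 0, 0],
    [0, 0, 0]
  ],
  "slide": [
    [0, 0, 0],
    [0, 0, 0],
    [0, 0, 0],
    [0, 0, 0],
    [0, 0, 0]
  ],
  "gripper": [40, 40, 40, 40, 40]
}}

```text
clock: 13.7
eef_pos: [624.6, 39.0, 318.6]
tool_rot: [3.009, 0.01, 0.079]
force: [-0.2, -0.0, -0.2]
width: 40.3
```

```bash
cat > chk.py <<'E'
from h import *
import sys
k=sys.argv[1]
where()
im,d,c=snap('scene','scene'+k); cv2.imwrite(f'pics/sc{k}z.png',cv2.resize(im[150:330,190:370,::-1],None,fx=3.3,fy=3.3))
w=cloud(d,c); r=Rrun.inv().apply((w-O).reshape(-1,3)).reshape(w.shape)
m=(abs(r[...,0])<45)&(r[...,2]>30)&(r[...,2]<44)&(abs(r[...,1]-90)<100); p=r[m]; print('scene head',m.sum(),cv2.minAreaRect(p[:,:2].astype(np.float32)),np.median(p[:,2]))
m=(abs(r[...,0])<25)&(r[...,2]>65)&(r[...,2]<90)&(abs(r[...,1]-90)<100); p=r[m]; print('scene tab',m.sum(),np.median(p,0) if m.sum() else 0)
im,d,c=snap('wrist','wrist'+k)
w=cloud(d,c); r=Rrun.inv().apply((w-O).reshape(-1,3)).reshape(w.shape)
m=(abs(r[...,0])<45)&(r[...,2]>30)&(r[...,2]<44)&(r[...,1]>60); p=r[m]; print('wrist head',m.sum(),cv2.minAreaRect(p[:,:2].astype(np.float32)),np.median(p[:,2]))
E
python3 chk.py 10
```

```text
t 13.7 tcp [624.59  38.99 318.58] hang_run [-4.11  2.78 83.26] roterr [-0.36 -0.6  -0.15] F_run [-0.25 -0.01 -0.17] Fw [-0.25 -0.05 -0.17] w 40.3
scene head 348 ((-4.149646759033203, 145.10084533691406), (58.617881774902344, 89.30736541748047), 1.3587539196014404) 37.514802050999414
scene tab 53 [  1.86 131.46  77.89]
wrist head 6239 ((-6.726131439208984, 127.95352172851562), (56.18883514404297, 47.60455322265625), 0.18919797241687775) 38.53393156748593
```

View pics/sc10z.png

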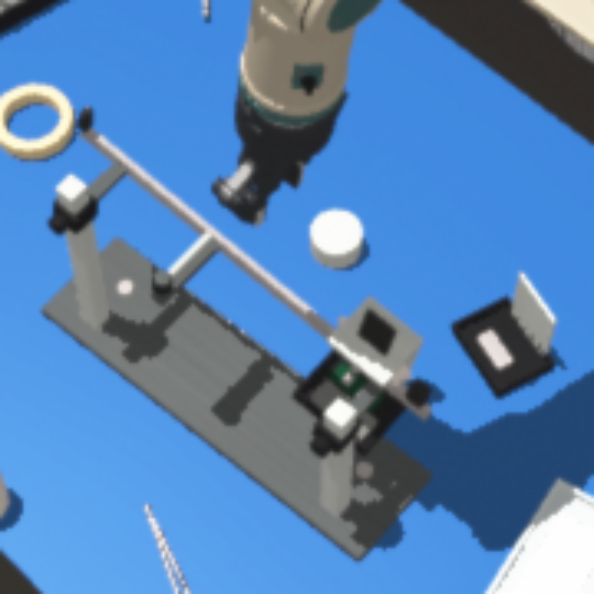

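View pics/wrist10.png

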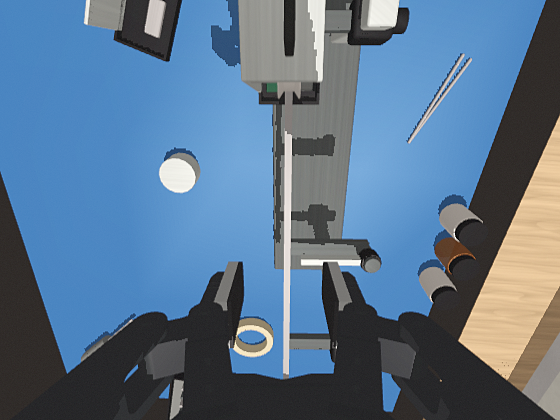

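{"fn": "arm_command", "kwargs": {
  "rot": [
    [0, 0, 0],
    [0, 0, 0],
    [0, 0, 0],
    [0, 0, 0],
    [0, 0, 0]
  ],
  "slide": [
    [0, 0, 0],
    [0, 0, 0],
    [0, 0, 0],
    [0, 0, 0],
    [0, 0, 0]
  ],
  "gripper": [40, 40, 40, 40, 40]
}}

```text
clock: 14.22
eef_pos: [624.7, 38.9, 318.8]
tool_rot: [3.009, 0.01, 0.079]
force: [0.8, 0.0, -0.3]
width: 40.2
```

{"fn": "arm_command", "kwargs": {
  "rot": [
    [0, 0, 0],
    [0, 0, 0],
    [0, 0, 0],
    [0, 0, 0],
    [0, 0, 0]
  ],
  "slide": [
    [0, 0, 0],
    [0, 0, 0],
    [0, 0, 0],
    [0, 0, 0],
    [0, 0, 0]
  ],
  "gripper": [40, 40, 40, 40, 40]
}}

```text
clock: 14.63
eef_pos: [624.6, 39.0, 318.7]
tool_rot: [3.009, 0.01, 0.079]
force: [-0.4, -0.1, -0.1]
width: 40.2
```

{"fn": "arm_command", "kwargs": {
  "rot": [
    [0, 0, 0],
    [0, 0, 0],
    [0, 0, 0],
    [0, 0, 0],
    [0, 0, 0]
  ],
  "slide": [
    [0, 0, 0],
    [0, 0, 0],
    [0, 0, 0],
    [0, 0, 0],
    [0, 0, 0]
  ],
  "gripper": [40, 40, 40, 40, 40]
}}

```text
clock: 15.05
eef_pos: [624.6, 39.0, 318.8]
tool_rot: [3.009, 0.01, 0.079]
force: [-0.1, 0.9, -0.2]
width: 40.5
```

```bash
python3 chk.py 11
python3 - <<'E'
from h import *
im,d,c=snap('top','top11')
a=load('scene0')[0]; 
print(np.abs(np.load('pics/scene11.npz')['im'].astype(int)-np.load('pics/scene10.npz')['im']).mean(), np.abs(np.load('pics/wrist11.npz')['im'].astype(int)-np.load('pics/wrist10.npz')['im']).mean())
E
```

```text
t 15.05 tcp [624.65  38.96 318.75] hang_run [-4.03  2.73 83.42] roterr [-0.37 -0.58 -0.15] F_run [ 0.02  0.96 -0.03] Fw [-0.05  0.95 -0.16] w 40.5
scene head 342 ((-3.7552318572998047, 148.6540985107422), (82.64170837402344, 58.39555740356445), 89.88343048095703) 37.1561297452147
scene tab 56 [  2.2  136.96  78.4 ]
wrist head 5813 ((-6.716440200805664, 129.84976196289062), (56.174617767333984, 43.705604553222656), 0.09976640343666077) 38.50822186664896
0.49663973922902493 1.857217970521542
```

View pics/top11.png

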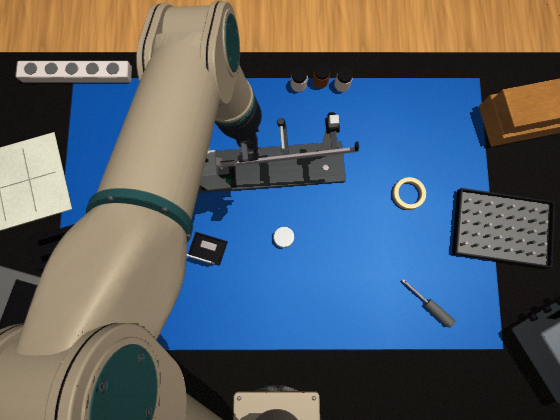

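{"fn": "arm_command", "kwargs": {
  "rot": [
    [0, 0, 0],
    [0, 0, 0],
    [0, 0, 0],
    [0, 0, 0],
    [0, 0, 0]
  ],
  "slide": [
    [0, 0, 0],
    [0, 0, 0],
    [0, 0, 0],
    [0, 0, 0],
    [0, 0, 0]
  ],
  "gripper": [40, 40, 40, 40, 40]
}}

```text
clock: 15.62
eef_pos: [624.7, 38.9, 318.8]
tool_rot: [3.009, 0.01, 0.079]
force: [-0.3, 0.0, -0.1]
width: 40.1
```

{"fn": "arm_command", "kwargs": {
  "rot": [
    [0, 0, 0],
    [0, 0, 0],
    [0, 0, 0],
    [0, 0, 0],
    [0, 0, 0]
  ],
  "slide": [
    [0, 0, 0],
    [0, 0, 0],
    [0, 0, 0],
    [0, 0, 0],
    [0, 0, 0]
  ],
  "gripper": [40, 40, 40, 40, 40]
}}

```text
clock: 16.03
eef_pos: [624.6, 39.0, 318.7]
tool_rot: [3.009, 0.01, 0.079]
force: [0.7, 0.7, -0.4]
width: 39.7
```

{"fn": "arm_command", "kwargs": {
  "rot": [
    [0, 0, 0],
    [0, 0, 0],
    [0, 0, 0],
    [0, 0, 0],
    [0, 0, 0]
  ],
  "slide": [
    [0, 0, 0],
    [0, 0, 0],
    [0, 0, 0],
    [0, 0, 0],
    [0, 0, 0]
  ],
  "gripper": [40, 40, 40, 40, 40]
}}

```text
clock: 16.45
eef_pos: [624.7, 38.9, 318.8]
tool_rot: [3.009, 0.01, 0.079]
force: [-0.4, 0.4, -0.7]
width: 40.3
```

```bash
python3 chk.py 12; python3 chk.py 13
python3 - <<'E'
from h import *
f=lambda n:np.load(f'pics/{n}.npz')['im'].astype(int)
for a,b in [(10,11),(11,12),(12,13)]:
    print(np.abs(f(f'scene{a}')-f(f'scene{b}')).mean(),np.abs(f(f'wrist{a}')-f(f'wrist{b}')).mean())
E
```

```text
t 16.45 tcp [624.65  38.95 318.77] hang_run [-4.03  2.72 83.44] roterr [-0.37 -0.58 -0.15] F_run [-0.32  0.51 -0.59] Fw [-0.35  0.4  -0.66] w 40.3
scene head 345 ((-3.9382076263427734, 148.30819702148438), (82.76643371582031, 59.704044342041016), 89.14873504638672) 37.15558788960803
scene tab 52 [  2.14 136.82  78.32]
wrist head 5826 ((-6.658750534057617, 129.94964599609375), (43.92364501953125, 56.169010162353516), 89.71009063720703) 38.500359196435824
t 16.55 tcp [624.66  38.97 318.78] hang_run [-4.02  2.73 83.45] roterr [-0.37 -0.58 -0.15] F_run [-0.17 -0.02 -0.48] Fw [-0.17 -0.1  -0.48] w 39.9
scene head 347 ((-3.506105422973633, 148.23684692382812), (82.66771697998047, 60.03499221801758), 89.52268981933594) 37.215130743565986
scene tab 53 [  2.13 137.61  79.42]
wrist head 5816 ((-6.786403656005859, 129.9132080078125), (43.70864486694336, 56.26028060913086), 89.98885345458984) 38.51095899936671
0.49663973922902493 1.857217970521542
0.3526629818594104 1.2189895124716554
0.35229024943310655 1.1964271541950113
```

View pics/sc13z.png

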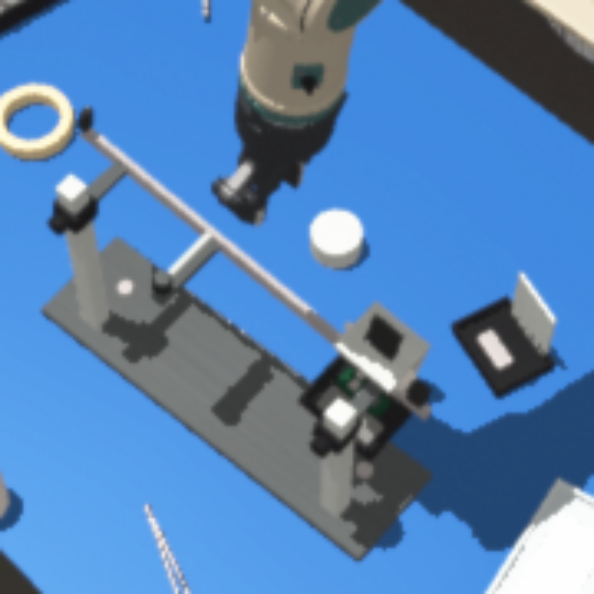

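View pics/wrist13.png

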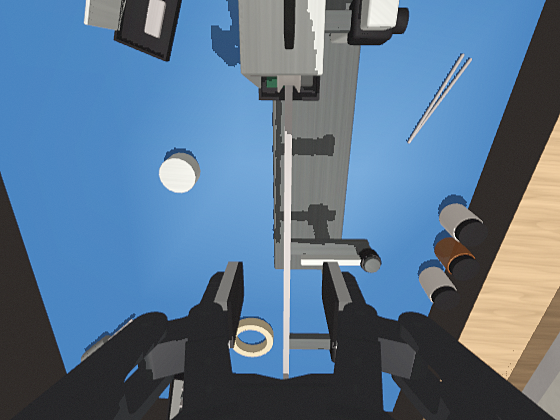

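```bash
python3 -c "
from cell import ctrl
print(ctrl.finish_job())"
```

```text
the job is handed in; nothing more can be done
None
```

The job is handed in at about 16.6 s of the 64 s. The carrier hangs on the rail, resting at the rubber stop, with the flap shut behind it. No verdict was reported.

**What I did**
- I gripped the carrier by its tab, turned it to the stand's heading and tilted it to the rail's slope.
- I lowered it in small steps until the wrist force showed the rail, about 4 mm above nominal. The wrist reading put about 10 N on the rail at first, then I settled at about 7 N for 0.25 s.
- I pushed it downhill at roughly 0.05 m/s. The flap gave a resistance of about 2–3.5 N, and that vanished once the pin was through.
- I released the carrier 12 mm past the rail's middle and lifted the hand clear. It then rolled on by itself.

**Last checks**
- **Position:** two views about 1.5 s apart, and a third just after, agree to within about 1 mm. The hang point is about 137–138 mm along the rail, against the 125–145 mm window.
- **Seating:** sideways it sits close to centre, and the head lies parallel to the rail at the height expected with both rollers on it.
- **Flap and hand:** the flap looks shut and the hand is clear.
- **Bystanders:** the ones in view look unmoved. The arm hid the phone and lens tray from the last overhead picture, but nothing moved near them.

**Disagreements:** the scene and wrist cameras differ by about 3 mm sideways at the carrier, which fits their roughly 2 mm calibration. A first look at the stop still showed 2–5 mm of creep, so I waited until it ended before handing in.

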